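# Pack clamps into stack-nest totes

### The arm

A 7-joint arm with a two-finger parallel gripper is mounted at the origin on the work surface. World frame = base frame: x ahead of the robot, y to its left, z up, the work surface at z = 0. Lengths are in m, angles in rad, forces in N, time in s.
With the tool pointing down it reaches from about 0.425 to 0.95 m from the base axis. Payload 4.7 kg.
Tool frame: the origin (TCP) lies on the centre line of the jaws, within the pads' length; the fingertips stand robot.nose_length ahead of it and the grasp point (between the pads) lies 8 mm behind it (robot.nose_length is the distance from the TCP to the fingertips, in m); z points along the fingers, y is the line along which they close (so a half turn about z gives the same grasp; the last joint's range is limited). The gripper opens to 85 mm and grips with 20 to 120 N. Pads are 22 mm wide; open, the fingers measure 114 mm over their backs; the gripper's body (76 mm by 85 mm) begins 54 mm behind the grasp point. The pads swing forward as they close: fully open they stand 13 mm farther back than shut.
Start: joints at [-1.295, 0.469, -0.049, 1.532, 0.024, 1.141, -0.082], TCP at [0.203, 0.644, 0.242] pointing down, gripper open.
Joint ranges: [-2.59, 2.59], [-0.33, 1.99], [-1.39, 1.29], [0.1, 2.45], [-1.04, 4.18], [0.21, 1.99], [-2.66, 2.66]. Speed limits (rad/s): [2.57, 2.57, 3.14, 3.14, 3.14, 3.14, 3.14].

### API

Orientations are given as [roll, pitch, yaw] about the fixed x, y, z axes, in that order (R = Rz(yaw) Ry(pitch) Rx(roll)).
In Python, from plant import robot gives the robot as it stands. Calls block until the motion is done:
- robot.goto(position, orientation): joint-space move of the TCP to a pose.
- robot.move_straight(position, vel=0.15, attitude=None, contact_N=None): straight line of the TCP; attitude=None keeps the orientation; vel is the mean speed in m/s. With contact_N (N) it stops when the force on the tool has changed by that much, and returns True; else False.
- robot.move_joints(angles): joint-space move.
- robot.grip(opening, strength=None): opening from 0.0 (shut) to 1.0 (fully open); strength is the grip in N (None keeps the last); returns when the fingers have stopped.
- robot.sleep(seconds).
- robot.inverse_kinematics(position, orientation): joint angles nearest the present ones, or None.
- robot.sense(): the state.
- robot.grab_frame(name): name is "scene" or "top" or "wrist"; returns a dict with "image" (384x512x3 uint8, red, green, blue), "range_z" (384x512 float32, m along the optical axis (not along the pixel's ray), 0 where there is no reading), "fx", "fy", "cx", "cy" (pixels), "R" (3x3) and "t" (3): a world point X has camera coordinates R X + t. Camera axes: x right, y down, z forward; pixel columns grow to the right and rows downward; lengths in m; the calibration is good to about 2 mm. A picture is of the moment at which its call begins.
A pose or a line that the arm cannot do raises robot.IKError and nothing moves.
- robot.close_job(): hands the job in; it is judged then, once.
The state is a dict: "t": time; "joint_pos": joint angles; "joint_velocities": joint speeds; "effort": joint torques, N m; "tcp_pos": TCP position; "tcp_rot": TCP orientation; "wrist_force": force on the tool from outside, world axes, zero at the start; "torque": the same for the moment, N m; "opening": opening from 0.0 (shut) to 1.0 (fully open); "gripper_force": force on a finger pad.
Only numpy, scipy, OpenCV 4.12 (cv2) and the standard library are available. Lean on these libraries where they do the work, as an engineer would, in place of code of your own. Each camera call takes 0.05 s, during which the arm holds its last target. There are 200 camera calls.

### The job

Take the empty green tote out of the grey one it is nested in and set it down on the blue mat, then lay every black clamping fork flat in a compartment of the grey tote, one to a compartment. Put the green tote back on the grey one turned end for end, so that its feet sit on the saddles and it stacks level instead of nesting down onto the forks. Every aluminium strap clamp with an orange knob must end up lying flat in a compartment of the green tote, one to a compartment, and the post, the probe and the step block stay where they are.

Things in the scene. Friction and masses are not known exactly. Their poses are not given: they have to be found in the camera images.
- lower_tote: Grey stack-nest tote, loose, 0.45 kg, 260 (x) x 160 (y) x 80 mm, origin under the middle of its underside. Its top 25 mm is an upright rim 8 mm thick, to be pinched from above at the middle of a long side (y = +-76 mm); below, the walls lean in to a smaller base. The +x end (yellow clip) has a saddle in the middle and feet at the corners; the -x end has corner saddles and a middle foot.
- upper_tote: Green tote of the same mould, axes and measures, empty, 0.22 kg; at first nested in the grey one, same way round, 25 mm above it. Turned half a turn, its feet land on the grey tote's saddles and it stands 70 mm above it. Saddles: ledges 70 mm above a tote's underside, with stops 10 mm high round them that leave the feet about 4.5 mm of play each way.
- lower_tote_slot1 (a point): Middle of the floor of the grey tote's middle compartment: x = 0, y = 0, z = 4 mm in the tote's frame. Three compartments lie side by side, centred at x = -49, 0 and +49 mm, each 46 mm wide (x) and 103 mm long (y), parted by low walls that end 18 mm above the tote's underside. No lids.
- upper_tote_slot1 (a point): The same point of the green tote, whose three compartments are alike.
- upper_tote_end (a point): Top of the rim at the yellow-clipped end of the green tote: x = +126 mm, y = 0, z = 80 mm in its frame (its +x end).
- mat: Blue antistatic mat 290 (x) x 190 (y) x 2 mm, fixed on the plate; origin under its middle, 10 mm above the bench.
- plate: Fixed dark grey perforated mounting plate covering the work area, top face 10 mm above the bench (z = 0.010); everything stands on it. Origin under its middle, at bench height. A white tape frame marks where the clamps lie.
- fork0: Clamping fork, about 0.09 kg: black slotted plate 84 (x) x 34 (y) x 8 mm with a fixed upright round knob 18 mm in diameter in its middle, top of the knob 38 mm above the underside. Origin under the middle of the underside, x along its length. Lies flat at first; may be absent. The steel knob is knurled; belongs in the grey tote, lengthwise across it (its x along the tote's y).
- fork1: Clamping fork, about 0.09 kg: black slotted plate 84 (x) x 34 (y) x 8 mm with a fixed upright round knob 18 mm in diameter in its middle, top of the knob 38 mm above the underside. Origin under the middle of the underside, x along its length. Lies flat at first; may be absent. The steel knob is knurled; belongs in the grey tote, lengthwise across it (its x along the tote's y).
- fork2: Clamping fork, about 0.09 kg: black slotted plate 84 (x) x 34 (y) x 8 mm with a fixed upright round knob 18 mm in diameter in its middle, top of the knob 38 mm above the underside. Origin under the middle of the underside, x along its length. Lies flat at first; may be absent. The steel knob is knurled; belongs in the grey tote, lengthwise across it (its x along the tote's y).
- strap0: Strap clamp, about 0.08 kg: bare aluminium plate 84 (x) x 34 (y) x 8 mm with a fixed upright round knob 18 mm in diameter in its middle, top of the knob 38 mm above the underside. Origin under the middle of the underside, x along its length. Lies flat at first; may be absent. The knob is orange; belongs in the green tote, lengthwise across it (its x along the tote's y).
- strap1: Strap clamp, about 0.08 kg: bare aluminium plate 84 (x) x 34 (y) x 8 mm with a fixed upright round knob 18 mm in diameter in its middle, top of the knob 38 mm above the underside. Origin under the middle of the underside, x along its length. Lies flat at first; may be absent. The knob is orange; belongs in the green tote, lengthwise across it (its x along the tote's y).
- strap2: Strap clamp, about 0.08 kg: bare aluminium plate 84 (x) x 34 (y) x 8 mm with a fixed upright round knob 18 mm in diameter in its middle, top of the knob 38 mm above the underside. Origin under the middle of the underside, x along its length. Lies flat at first; may be absent. The knob is orange; belongs in the green tote, lengthwise across it (its x along the tote's y).
- post: Bystander: optical post 78 mm tall on a round base 60 mm across, with a black clamp. Origin under the base.
- probe: Bystander: black scanner probe 55 x 36 x 40 mm. Origin under its middle.
- stepblock: Bystander: steel calibration step block 100 x 25 x 30 mm. Origin under its middle.
Things that resemble listed ones, but are neither listed nor needed, are in the scene too. Leave any brown look-alike of the fork1 alone.

How it is judged:
By the outcome, as a careful person would: the job done as asked, in the order asked, and still so for the second after the job is handed in, with the robot touching nothing.
Of fork0, fork1, fork2 only 2 to 3 are there at a start; the rules pass over those that are not, and their reading is None.
Of strap0, strap1, strap2 only 2 to 3 are there at a start; the rules pass over those that are not, and their reading is None.
At some moment in a run one of strap0, strap1, strap2 may be knocked a few centimetres aside while the robot is not near it.
Once in a run the grip may slacken for a moment while it holds something.
It also fails if it takes over 210 s, if anything falls off the work surface, if the arm or the gripper's body presses on something with over 40 N, if the wrist force passes 120 N, or if a joint passes its speed limit or range.

## Working session

There is one attempt and no reset: what is moved stays moved. The work goes in short steps, each a Python script; the robot and the scene stay as the last script left them, time stands still between calls to the robot, and variables do not carry over. Pictures are saved under pics/ and viewed, at most 14 in all, crops included, and the job is handed in when it is done.

```bash
ls; mkdir -p pics; python3 - <<'E'
from plant import robot
import cv2,numpy as np,pickle
s=robot.sense();print(s, robot.nose_length)
for n in ["top","scene"]:
    f=robot.grab_frame(n);pickle.dump(f,open(f"pics/{n}0.pkl","wb"))
    print(n,f["fx"],f["cx"],f["cy"],f["R"],f["t"])
    cv2.imwrite(f"pics/{n}0.png",cv2.resize(f["image"][:,:,::-1],(800,600),interpolation=cv2.INTER_CUBIC))
E
```

```text
pics
{'t': 0.0, 'joint_pos': array([-1.29493704,  0.46943908, -0.04860081,  1.53366917,  0.02412617,
        1.14104469, -0.08230806]), 'joint_velocities': array([-0.00040453, -0.00129356,  0.0001126 ,  0.0012232 , -0.00070623,
        0.00023273,  0.00069233]), 'effort': array([ 8.05113395e-04, -5.10318339e+01, -4.60924103e-02, -2.37707090e+01,
        1.07311358e-02,  7.57776696e-03,  1.81301054e-06]), 'tcp_pos': array([0.20236637, 0.64335906, 0.24127352]), 'tcp_rot': array([-3.13962131e+00,  9.50589713e-05,  2.83687265e+00]), 'wrist_force': array([-1.16002393, -0.74773938, -0.60083858]), 'torque': array([4.51196062e-03, 5.45392795e-02, 1.62297735e-05]), 'gripper_force': 0.0, 'opening': 0.999107388321755} 0.011
top 385.4432977515907 254.71578747462547 192.66514272129584 [[ 9.97957021e-04 -9.99626685e-01  2.73037618e-02]
 [-9.98153513e-01 -2.65400064e-03 -6.06837831e-02]
 [ 6.07335932e-02 -2.71927859e-02 -9.97783535e-01]] [0.09092168 0.61647461 1.09574718]
scene 368.21006146195697 252.4184407780626 182.3348278045797 [[ 0.03074777  0.99939096 -0.01650075]
 [ 0.7718072  -0.03422909 -0.63493465]
 [-0.63511276  0.00678743 -0.77238961]] [-0.11510483 -0.40221459  1.53643508]
```

View pics/top0.png

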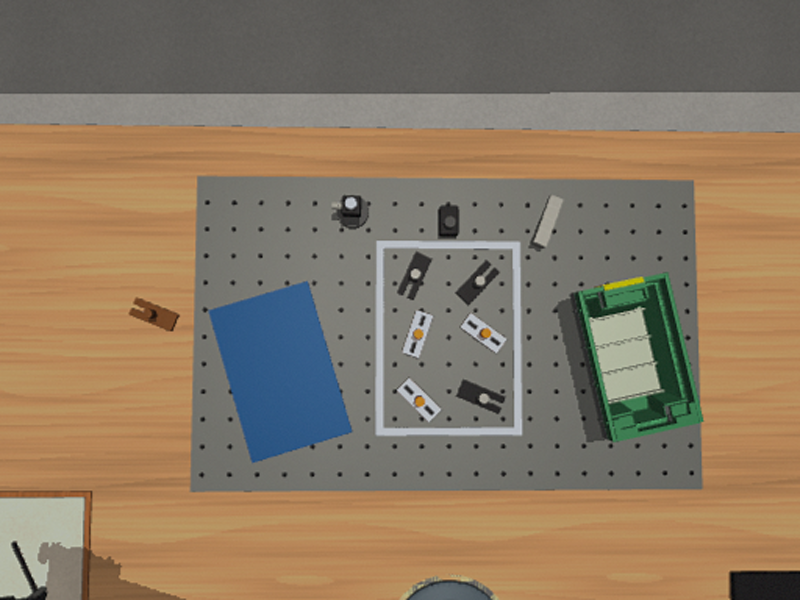

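View pics/scene0.png

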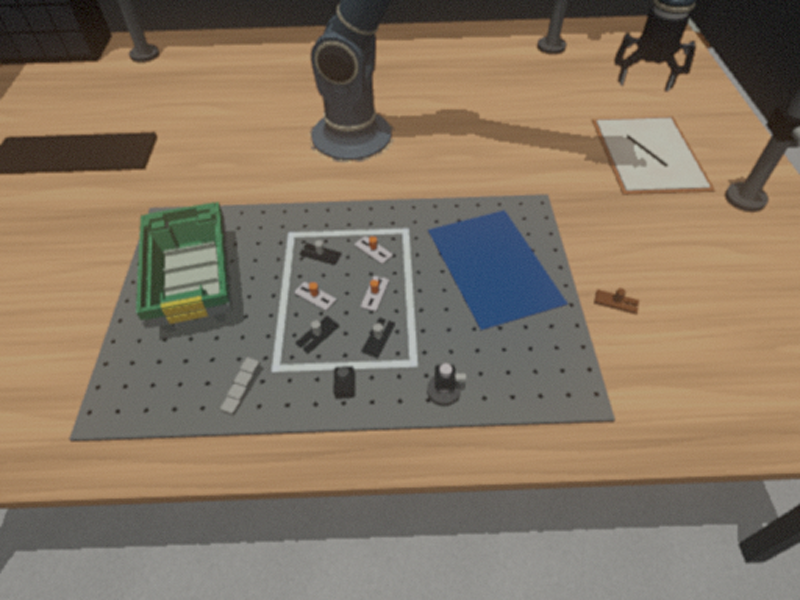

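Top view (800×600): the forks are black with a steel knob at (415,275), (478,283) and (482,397). The straps have an orange knob at (417,333), (484,333) and (418,400).

Possible mix-ups:
- the brown fork at (155,315)
- the probe at (448,220)
- the post at (350,208)
- the step block at (547,222)

I leave all four alone. The green tote sits in the grey one at about (640,360), with its yellow end at the far (+x) side. Next I measure everything.

```bash
cat > h.py <<'E'
from plant import robot
import cv2,numpy as np
from scipy.spatial.transform import Rotation as Ro
def world(f):
    v,u=np.mgrid[:384,:512]; z=f["range_z"]
    c=np.stack([(u-f["cx"])/f["fx"]*z,(v-f["cy"])/f["fy"]*z,z],-1)
    w=(c-f["t"])@f["R"]; w[z<=0]=np.nan
    return w
def rect(p):
    "centre, long-axis yaw, sizes of min-area rectangle of xy points (m)"
    (cx,cy),(w,h),a=cv2.minAreaRect((np.asarray(p)*1000).astype(np.float32))
    if w<h: w,h,a=h,w,a+90
    a=(a+90)%180-90
    return np.array([cx,cy])/1000,np.radians(a),(w,h)
def blobs(m,amin):
    n,l,st,_=cv2.connectedComponentsWithStats(m.astype(np.uint8))
    return [l==i for i in range(1,n) if st[i,4]>=amin]
def project(f,X):
    c=f["R"]@np.asarray(X)+f["t"]; return c[0]/c[2]*f["fx"]+f["cx"],c[1]/c[2]*f["fy"]+f["cy"]
def clamps(f,w=None,near=None):
    "list of (colour, knob xy, yaw, size, top z of knob)"
    w=world(f) if w is None else w
    hsv=cv2.cvtColor(f["image"],cv2.COLOR_RGB2HSV)
    z=w[...,2]; out=[]
    for b in blobs((z>.035)&(z<.058),8):
        p=w[b]; top=np.nanpercentile(p[:,2],80); k=np.median(p[p[:,2]>top-.004][:,:2],0)
        d=np.hypot(w[...,0]-k[0],w[...,1]-k[1])
        q=w[(d<.05)&(z>.0145)&(z<.024)]
        if len(q)<20: continue
        c,a,s=rect(q[:,:2])
        h=np.median(hsv[b],0); out.append(("strap" if (h[0]<20 and h[1]>150) else "fork",k.round(4),round(a,3),np.round(s),round(top,4),c.round(4),h))
    return out
E
python3 - <<'E'
from h import *
import pickle
f=pickle.load(open("pics/top0.pkl","rb"));w=world(f);z=w[...,2]
hsv=cv2.cvtColor(f["image"],cv2.COLOR_RGB2HSV)
print("plate z",np.nanmedian(z[290:300,150:400]),np.nanstd(z[300:304,250:300]))
for c in clamps(f,w): print(c)
H,S,V=cv2.split(hsv)
g=(H>50)&(H<90)&(S>90)|((H>20)&(H<35)&(S>150))
roi=np.zeros_like(g);roi[160:290,355:460]=1
t=roi.astype(bool)&(z>.106)&(z<.125)
print("rim",rect(w[t][:,:2]),np.median(z[t]),t.sum())
y=roi.astype(bool)&(H>20)&(H<35)&(S>150);print("clip",np.nanmedian(w[y],0))
m=(H>95)&(H<125)&(S>120);b=max(blobs(m,500),key=lambda b:b.sum());print("mat",rect(w[b][:,:2]),np.median(z[b]))
for b in blobs((z>.03)&(z<.1)&~roi.astype(bool),8): print(np.nanmedian(w[b],0).round(3),np.nanmax(z[b]))
E
```

```text
plate z 0.010356124135995733 0.0020769021649458008
('fork', array([0.7598, 0.0015]), np.float64(-0.629), array([85., 76.]), np.float64(0.0475), array([7.59e-01, 2.00e-04]), array([15., 15., 47.]))
('fork', array([0.7676, 0.1753]), np.float64(1.523), array([86., 77.]), np.float64(0.0556), array([0.7689, 0.1794]), array([110.,  34.,  15.]))
('fork', array([ 0.7623, -0.1763]), np.float64(-0.437), array([91., 85.]), np.float64(0.0378), array([ 0.764 , -0.1808]), array([ 24.,  22., 164.]))
('fork', array([ 0.7324, -0.1709]), np.float64(0.984), array([93., 81.]), np.float64(0.0423), array([ 0.7292, -0.1677]), array([ 23.,  22., 165.]))
('fork', array([0.6645, 0.0638]), np.float64(-0.865), array([87., 75.]), np.float64(0.0497), array([0.6691, 0.0668]), array([ 24. ,  20.5, 171.5]))
('fork', array([ 0.6534, -0.0547]), np.float64(-0.181), array([87., 69.]), np.float64(0.0496), array([ 0.6536, -0.0542]), array([ 22.5,  21. , 169. ]))
('strap', array([0.5574, 0.0584]), np.float64(-1.175), array([90., 86.]), np.float64(0.0501), array([0.5563, 0.0545]), array([ 19., 197., 185.]))
('strap', array(
[... 448 characters left out ...]
 0.51922852, -0.3156084 ]), np.float64(0.21618183517107314), (263.27398681640625, 164.53933715820312)) 0.11503046163856495 1647
clip [ 0.64245548 -0.28897768  0.11672098]
mat (array([0.65279279, 0.26185568]), np.float64(0.0), (0.0, 0.0)) nan
[0.781 0.181 0.075] 0.09093651149422015
[0.764 0.002 0.037] 0.055125291959433574
[ 0.782 -0.185  0.031] 0.032778503393671825
[ 0.745 -0.174  0.037] 0.046192531477030445
[0.664 0.064 0.048] 0.051937830185515836
[ 0.653 -0.052  0.048] 0.05315705447913582
[0.593 0.543 0.037] 0.04204272486446317
[0.557 0.058 0.049] 0.05235185770960579
[ 0.558 -0.063  0.049] 0.05165423973940105
[ 0.443 -0.059  0.048] 0.05279711706467358
[0.438 0.056 0.048] 0.05243003240775635
```

```bash
cat >> h.py <<'E'
def ray(f,u,v,z):
    d=np.stack([(u-f["cx"])/f["fx"],(v-f["cy"])/f["fy"],np.ones(np.shape(u))],-1)@f["R"]
    o=-f["R"].T@f["t"]; return o+d*((z-o[2])/d[...,2])[...,None]
def clamps2(f,zp=.018,zk=.048):
    "clamps from colour: (kind, xy, yaw, size), plate corner fit at height zp, knob at zk"
    H,S,V=cv2.split(cv2.cvtColor(f["image"],cv2.COLOR_RGB2HSV)); out=[]
    v,u=np.mgrid[:384,:512].astype(float); P=ray(f,u,v,zp); K=ray(f,u,v,zk)
    inn=(P[...,0]>.385)&(P[...,0]<.715)&(abs(P[...,1]-.0)<.115)
    steel=(S<60)&(V>120); orange=(H<25)&(S>130)&(V>90); dark=(V<48)&(S<90)
    for kind,m in (("strap",(steel|orange)&inn),("fork",dark&inn)):
        if kind=="fork": m=cv2.morphologyEx(m.astype(np.uint8),cv2.MORPH_CLOSE,np.ones((3,3)))
        for b in blobs(m,60):
            c,a,s=rect(P[b][:,:2])
            if not(60<s[0]<110 and 20<s[1]<60): continue
            d=np.hypot(P[...,0]-c[0],P[...,1]-c[1])<.03
            k=d&(orange if kind=="strap" else (V>125)&(S<60))
            out.append((kind,np.median(K[k],0)[:2].round(4) if k.sum() else None,round(float(a),3),np.round(s),c.round(4)))
    return out
E
python3 - <<'E'
from h import *
import pickle
f=pickle.load(open("pics/top0.pkl","rb"));w=world(f)
for c in clamps2(f): print(c)
H,S,V=cv2.split(cv2.cvtColor(f["image"],cv2.COLOR_RGB2HSV))
v,u=np.mgrid[:384,:512].astype(float); P=ray(f,u,v,.012)
m=(H>95)&(H<125)&(S>120);b=max(blobs(m,500),key=lambda b:b.sum());mc,ma,ms=rect(P[b][:,:2]);print("mat",mc,ma,ms)
cv2.imwrite("pics/crop0.png",cv2.resize(f["image"][145:285,235:340,::-1],(450,600),interpolation=cv2.INTER_CUBIC))
gc=np.array([.5192,-.3156]);ga=.216
for s in (1,-1):
  for c,a in ((gc,ga),(mc,ma),(mc,ma+np.pi),(gc,ga+np.pi)):
    for g in (0,np.pi,-np.pi):
      p=c+s*.076*np.array([-np.sin(a),np.cos(a)])
      q=robot.inverse_kinematics([*p,.12],[np.pi,0,a+g]); print(s,round(a,2),round(g,1),p.round(3),None if q is None else np.round(q,2))
E
```

```text
('fork', array([ 0.6563, -0.052 ]), -0.754, array([82., 30.]), array([ 0.6517, -0.0543]))
('fork', array([ 0.4419, -0.059 ]), 1.162, array([82., 41.]), array([ 0.4468, -0.0609]))
mat [0.48846539 0.30955011] 0.2946626292031591 (289.50433349609375, 189.2670135498047)
1 0.22 0 [ 0.503 -0.241] [-0.24  0.54  0.83  1.97 -0.52  0.86 -0.48]
1 0.22 3.1 [ 0.503 -0.241] [-0.21  0.52  0.78  1.97 -0.48  0.85  2.62]
1 0.22 -3.1 [ 0.503 -0.241] [-0.21  0.52  0.78  1.97 -0.48  0.85  2.62]
1 0.29 0 [0.466 0.382] [-1.14  0.52  0.53  1.85 -0.34  0.86 -1.72]
1 0.29 3.1 [0.466 0.382] [-0.69  0.48 -0.08  1.82  0.05  0.84  1.06]
1 0.29 -3.1 [0.466 0.382] [-0.69  0.48 -0.08  1.82  0.05  0.84  1.06]
1 3.44 0 [0.511 0.237] [-0.52  0.43  0.01  1.92 -0.01  0.79  1.36]
1 3.44 3.1 [0.511 0.237] [-0.93  0.47  0.55  1.95 -0.33  0.81 -1.47]
1 3.44 -3.1 [0.511 0.237] [-0.93  0.47  0.55  1.95 -0.33  0.81 -1.47]
1 3.36 0 [ 0.535 -0.39 ] [ 0.23  0.6   0.49  1.7  -0.34  0.92  2.64]
1 3.36 3.1 [ 0.535 -0.39 ] [-0.11  0.84  1.11  1.72 -0.83  1.13 -0.1 ]
1 3.36 -3.1 [ 0.535 -0.39 ] [-0.11  0.84  1.11  1.72 -0.83  1.13 -0.1 ]
-1 0.22 0 [ 0.535 -0.39 ] [-0.11  0.84  1.11  1.72 -0.83  1.13 -0.1 ]
-1 0.22 3.1 [ 0.535 -0.39 ] [ 0.23  0.6   0.49  1.7  -0.34  0.92  2.64]
-1 0.22 -3.1 [ 0.535 -0.39 ] [ 0.23  0.6   0.49  1.7  -0.34  0.92  2.64]
-1 0.29 0 [0.511 0.237] [-0.93  0.47  0.55  1.95 -0.33  0.81 -1.47]
-1 0.29 3.1 [0.511 0.237] [-0.52  0.43  0.01  1.92 -0.01  0.79  1.36]
-1 0.29 -3.1 [0.511 0.237] [-0.52  0.43  0.01  1.92 -0.01  0.79  1.36]
-1 3.44 0 [0.466 0.382] [-0.69  0.48 -0.08  1.82  0.05  0.84  1.06]
-1 3.44 3.1 [0.466 0.382] [-1.14  0.52  0.53  1.85 -0.34  0.86 -1.72]
-1 3.44 -3.1 [0.466 0.382] [-1.14  0.52  0.53  1.85 -0.34  0.86 -1.72]
-1 3.36 0 [ 0.503 -0.241] [-0.21  0.52  0.78  1.97 -0.48  0.85  2.62]
-1 3.36 3.1 [ 0.503 -0.241] [-0.24  0.54  0.83  1.97 -0.52  0.86 -0.48]
-1 3.36 -3.1 [ 0.503 -0.241] [-0.24  0.54  0.83  1.97 -0.52  0.86 -0.48]
```

View pics/crop0.png

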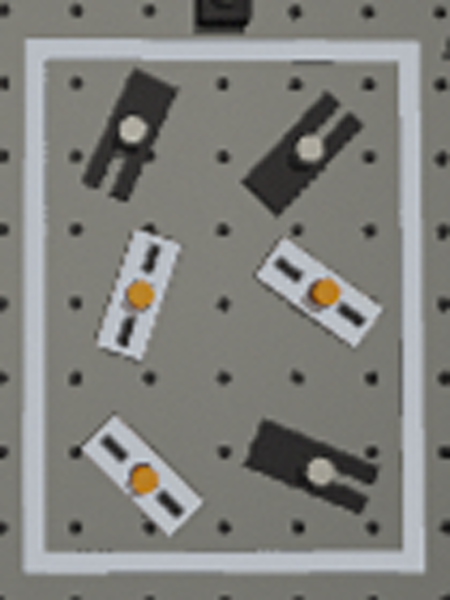

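The crop confirms three black forks, at (130,130), (310,150) and (320,470), and three orange-knob straps, at (140,295), (325,292) and (145,480). Now I start moving: hover over the near rim of the green tote and check it with the wrist camera.

```bash
cat >> h.py <<'E'
pi=np.pi
def down(a): return [pi,0,a]
def tp(c,a,x,y): return np.asarray(c)+[np.cos(a)*x-np.sin(a)*y,np.sin(a)*x+np.cos(a)*y]
GC,GA=np.array([.5192,-.3156]),.216
MC,MA=np.array([.4885,.3096]),.2947
def st(tag=""):
    s=robot.sense(); print(tag,"t%.1f"%s["t"],"tcp",s["tcp_pos"].round(4),"op %.3f"%s["opening"],"gf %.1f"%s["gripper_force"],"wf",s["wrist_force"].round(1)); return s
def snap(n,name=None):
    f=robot.grab_frame(n)
    if name: cv2.imwrite(f"pics/{name}.png",f["image"][:,:,::-1])
    return f
E
python3 - <<'E'
from h import *
import pickle
robot.grip(.4,100)
robot.goto([*tp(GC,GA,0,.076),.26],down(GA)); st()
f=snap("wrist","w1");pickle.dump(f,open("pics/w1.pkl","wb"))
w=world(f);z=w[...,2];t=(z>.108)&(z<.122)
print(t.sum(),np.median(z[t]))
L=np.stack([(w[...,0]-GC[0])*np.cos(GA)+(w[...,1]-GC[1])*np.sin(GA),-(w[...,0]-GC[0])*np.sin(GA)+(w[...,1]-GC[1])*np.cos(GA)],-1)
k=t&(abs(L[...,0])<.08)&(L[...,1]>.06)
if k.sum(): print("near rim y",np.percentile(L[k][:,1],[2,50,98]),np.polyfit(L[k][:,0],L[k][:,1],1),k.sum())
E
```

```text
t3.9 tcp [ 0.5034 -0.2406  0.2599] op 0.397 gf 0.0 wf [-0.1 -0.3  0.3]
10622 0.11348910825220174
near rim y [0.07350943 0.07703601 0.08062014] [-0.00267915  0.07724501] 1546
```

View pics/w1.png

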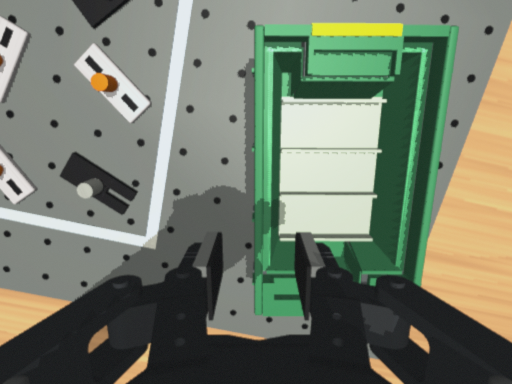

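The wrist view shows the green tote with its near rim at u≈262, running down between the fingers (215 and 300). It's well centred, so I grasp it and carry it.

```bash
python3 - <<'E'
from h import *
p=tp(GC,GA,0,.077)
robot.move_straight([*p,.14],.2)
print(robot.move_straight([*p,.103],.05,contact_N=8)); st("down")
robot.grip(0.0,110); s=st("grip")
robot.move_straight([*p,s["tcp_pos"][2]+.03],.06); st("lift3")
robot.move_straight([*p,s["tcp_pos"][2]+.095],.1); st("lift")
f=snap("scene","s2")
E
```

```text
False
down t5.6 tcp [ 0.5028 -0.2406  0.1031] op 0.399 gf 0.0 wf [ 0.   0.4 -1.3]
grip t6.0 tcp [ 0.5029 -0.2407  0.1036] op 0.067 gf 108.2 wf [-1.  -0.6  4.5]
lift3 t6.6 tcp [ 0.5028 -0.2399  0.1336] op 0.068 gf 107.8 wf [ 0.   0.9 -2. ]
lift t7.4 tcp [ 0.5024 -0.24    0.1981] op 0.068 gf 107.9 wf [ 0.5  0.3 -3. ]
```

View pics/s2.png

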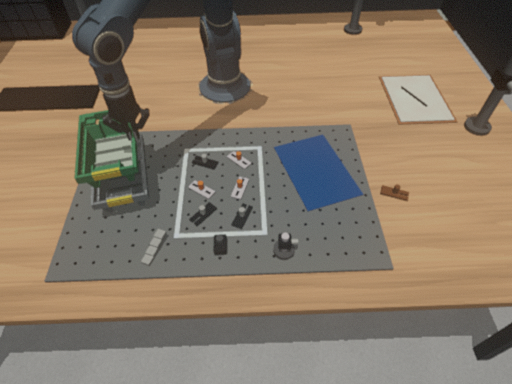

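The green tote is lifted clear and level at (108,150), and the grey one is left at (118,190). I carry it to the mat with a half turn on the way.

```bash
python3 - <<'E'
from h import *
p=tp(MC,MA+pi,0,.077)
robot.move_straight([.52,-.1,.198],.25,attitude=down(GA+.8))
robot.move_straight([.52,.08,.198],.25,attitude=down(GA+2.0)); st("mid")
robot.move_straight([*p,.198],.25,attitude=down(MA+pi)); st("over")
robot.move_straight([*p,.09],.15)
print(robot.move_straight([*p,.072],.03,contact_N=5)); st("set")
robot.grip(.4); st("rel")
z=robot.sense()["tcp_pos"][2]
robot.move_straight([*p,z+.06],.2)
robot.goto([.56,0,.33],down(0)); st()
import pickle
f=snap("top","t3");pickle.dump(f,open("pics/t3.pkl","wb"))
w=world(f);z=w[...,2];H,S,V=cv2.split(cv2.cvtColor(f["image"],cv2.COLOR_RGB2HSV))
v,u=np.mgrid[:384,:512]
g=(z>.083)&(z<.101)&(w[...,1]>.17)&(w[...,1]<.47)&(H>50)&(H<90)&(S>90);print("green",rect(w[g][:,:2]),np.median(z[g]))
r=(z>.080)&(z<.1)&(w[...,1]<-.19)&(w[...,1]>-.45);print("grey",rect(w[r][:,:2]),np.median(z[r]))
E
```

```text
mid t9.8 tcp [0.52   0.0789 0.198 ] op 0.067 gf 107.8 wf [ 0.2 -0.6 -2.5]
over t11.2 tcp [0.5111 0.235  0.198 ] op 0.063 gf 107.8 wf [ 0.2 -0.5 -2.7]
True
set t12.4 tcp [0.5115 0.236  0.0806] op 0.067 gf 111.4 wf [-0.4  0.1  5.6]
rel t12.8 tcp [0.5104 0.2353 0.0793] op 0.397 gf 0.0 wf [ 0.6 -0.6  0.1]
 t15.6 tcp [5.599e-01 4.000e-04 3.296e-01] op 0.403 gf 0.0 wf [-0.2  0.   0.4]
green (array([0.49193848, 0.30719397]), np.float64(0.2937140112228729), (259.64093017578125, 161.4286651611328)) 0.0912622937539801
grey (array([ 0.51920148, -0.31390698]), np.float64(0.21685300170004357), (262.46453857421875, 163.9114532470703)) 0.08995406612717602
```

View pics/t3.png

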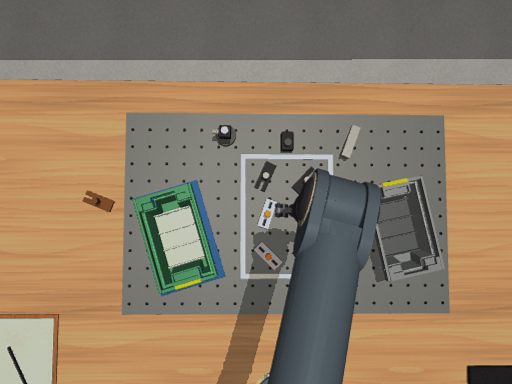

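The green tote is on the mat at (178,237) with its clip end towards the robot, and the grey one hasn't moved. Now the first fork.

```bash
cat >> h.py <<'E'
GC,GA=np.array([.5192,-.3142]),.2165
wrap=lambda a:(a+pi)%(2*pi)-pi
def psi_for(yaw,ref):
    c=[ref+wrap(yaw+pi/2-ref),ref+wrap(yaw-pi/2-ref)]
    return min(c,key=lambda p:abs(p-ref))
def look(xy,yaw,ref,name=None,h=.2,back=.075):
    "hover behind the clamp, measure knob xy and plate yaw with the wrist camera"
    ps=psi_for(yaw,ref); t=np.array([np.cos(ps),np.sin(ps)])
    robot.goto([*(np.asarray(xy)-back*t),h],down(ps)); robot.sleep(.15)
    f=snap("wrist",name); f["range_z"]=cv2.medianBlur(f["range_z"],5); w=world(f); z=w[...,2]
    d=np.hypot(w[...,0]-xy[0],w[...,1]-xy[1])
    b=max(blobs((d<.07)&(z>.042)&(z<.06),15),key=np.sum,default=None)
    if b is None: return None
    k=np.r_[cv2.minEnclosingCircle((w[b][:,:2]*1000).astype(np.float32))[0]]/1000
    d=np.hypot(w[...,0]-k[0],w[...,1]-k[1])
    q=max(blobs((d<.05)&(z>.0145)&(z<.06),30),key=np.sum); q=q&(z<.023)
    c,a,s=rect(w[q][:,:2])
    print("look",k.round(4),"yaw %.3f"%a,"size",np.round(s),"ctr",c.round(4),"expected",xy,yaw)
    return k,a,s
def pick(k,yaw,ref):
    ps=psi_for(yaw,ref); robot.grip(.55,60)
    robot.move_straight([*k,.09],.3,attitude=down(ps))
    hit=robot.move_straight([*k,.032],.1,contact_N=8)
    robot.grip(0.,60); s=st("grasp%s"%hit)
    robot.move_straight([*k,.17],.25); s=st("up"); return s["opening"]>.1
def place(c,a,slot,base,ps):
    "base: z of the tote's underside"
    p=tp(c,a,.049*slot,0)
    robot.move_straight([*p,max(.17,base+.15)],.35,attitude=down(ps)); s=st("over")
    if s["opening"]<.1: print("LOST"); return False
    robot.move_straight([*p,base+.042],.25)
    print("contact",robot.move_straight([*p,base+.018],.03,contact_N=4)); st("placed")
    robot.grip(.42); robot.move_straight([*p,max(.17,base+.15)],.35); return True
E
python3 - <<'E'
from h import *
r=look([.655,-.053],-.72,GA,"w4")
if r and abs(r[2][0]-84)<8:
    k,a,s=r
    if pick(k,a,GA): place(GC,GA,1,.010,GA)
    snap("wrist","w5")
E
python3 -c "
import cv2,numpy as np
cv2.imwrite('pics/w45.png',cv2.resize(np.hstack([cv2.imread('pics/w4.png'),cv2.imread('pics/w5.png')]),(800,300)))"
```

```text
look [ 0.6523 -0.0529] yaw -0.758 size [84. 34.] ctr [ 0.6527 -0.0532] expected [0.655, -0.053] -0.72
graspFalse t18.8 tcp [ 0.6529 -0.053   0.0329] op 0.190 gf 58.7 wf [-0.3  0.5  4.2]
up t19.5 tcp [ 0.6512 -0.0522  0.1684] op 0.192 gf 58.6 wf [-0.9 -0.  -2.6]
over t20.4 tcp [ 0.5672 -0.3023  0.1689] op 0.189 gf 58.5 wf [ 1.2  0.9 -1.5]
contact True
placed t21.6 tcp [ 0.5672 -0.3037  0.0369] op 0.185 gf 59.0 wf [-0.6  0.1  4.8]
```

View pics/w45.png

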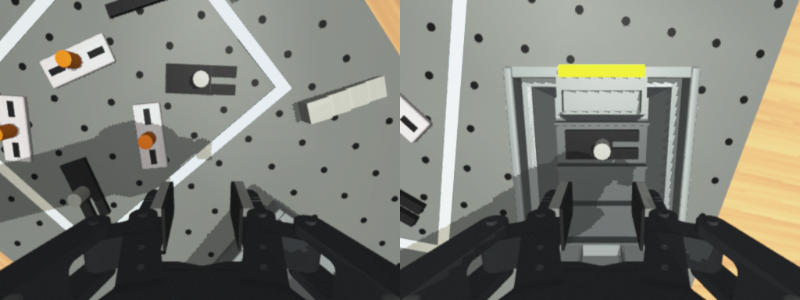

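The left half shows the fork at (200,78). In the right half it lies flat in the grey tote's far compartment at (602,150). Now the other two forks.

```bash
python3 - <<'E'
from h import *
for xy,yaw,slot in (([.664,.064],-.4,0),([.442,-.059],1.16,-1)):
    r=look(xy,yaw,GA)
    if not(r and abs(r[2][0]-84)<8 and abs(r[2][1]-34)<8): print("bad look"); break
    k,a,s=r
    if not pick(k,a,GA): print("missed"); break
    if not place(GC,GA,slot,.010,GA): break
# check from above the tote
robot.goto([*tp(GC,GA,-.10,0),.3],down(GA)); f=snap("wrist","w6"); w=world(f); st()
m=(w[...,2]>.045)&(w[...,2]<.06)
for b in blobs(m,25):
    p=w[b]-[*GC,0]; c,s=np.cos(GA),np.sin(GA); q=np.median(p,0); print("knob local",(c*q[0]+s*q[1]).round(4),(-s*q[0]+c*q[1]).round(4),q[2].round(4),b.sum())
E
```

```text
look [0.6642 0.0646] yaw -0.431 size [84. 34.] ctr [0.6645 0.0646] expected [0.664, 0.064] -0.4
graspFalse t25.9 tcp [0.6649 0.0646 0.0329] op 0.192 gf 58.8 wf [-0.7 -0.5  3.9]
up t26.6 tcp [0.663  0.065  0.1685] op 0.183 gf 58.7 wf [-0.7 -0.3 -2.1]
over t27.9 tcp [ 0.52   -0.3123  0.1694] op 0.189 gf 58.5 wf [ 0.9  0.3 -1. ]
contact True
placed t29.1 tcp [ 0.5194 -0.3141  0.0369] op 0.192 gf 59.1 wf [-0.8  0.5  5.2]
look [ 0.4411 -0.0583] yaw 1.174 size [84. 34.] ctr [ 0.4412 -0.0585] expected [0.442, -0.059] 1.16
graspFalse t34.3 tcp [ 0.4416 -0.0583  0.0327] op 0.189 gf 58.4 wf [-1.4  0.   7. ]
up t35.0 tcp [ 0.4403 -0.0576  0.1692] op 0.183 gf 58.5 wf [-0.8  1.3 -1.3]
over t36.1 tcp [ 0.4707 -0.3235  0.1686] op 0.191 gf 58.5 wf [-0.1  1.  -1.4]
contact True
placed t37.3 tcp [ 0.4716 -0.3247  0.0367] op 0.185 gf 59.1 wf [0.2 1.1 5.8]
 t38.8 tcp [ 0.4215 -0.3343  0.2982] op 0.415 gf 0.0 wf [-0.4  0.3 -0.6]
knob local -0.0349 -0.0151 0.0529 2311
knob local 0.0481 0.0006 0.0506 250
knob local -0.0008 0.0005 0.0504 213
knob local -0.0485 0.0005 0.0506 193
```

View pics/w6.png

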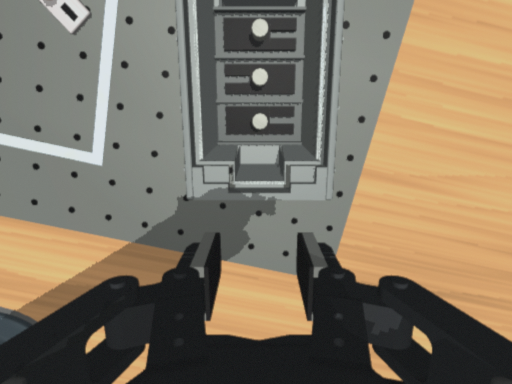

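All three forks lie flat, one to a compartment, with knobs at (259,28), (259,77) and (259,121). Next I measure both rims the same way with the wrist camera before restacking.

```bash
cat >> h.py <<'E'
def rim(c,a,zr,name=None,back=.1,h=.4):
    "centre, yaw of a tote's rim at height zr, wrist camera"
    robot.goto([*tp(c,a,-back,0),h],down(a)); robot.sleep(.2)
    f=snap("wrist",name); f["range_z"]=cv2.medianBlur(f["range_z"],5); w=world(f)
    m=(abs(w[...,2]-zr)<.008)&(np.hypot(w[...,0]-c[0],w[...,1]-c[1])<.17)
    b=max(blobs(m,300),key=np.sum); r=rect(w[b][:,:2]); print("rim",r,np.median(w[b][:,2]),b.sum(),np.where(b)[0].min()); return r
E
python3 - <<'E'
from h import *
rim(GC,GA,.09,"w7"); rim([.49,.308],MA,.092,"w8"); st()
import numpy as np
cv2.imwrite('pics/w78.png',cv2.resize(np.hstack([cv2.imread('pics/w7.png'),cv2.imread('pics/w8.png')]),(800,300)))
E
```

```text
rim (array([ 0.49955157, -0.31711316]), np.float64(0.20978622052373425), (223.0896453857422, 162.05982971191406)) 0.08813301781487584 3728 0
rim (array([0.4722995 , 0.30427808]), np.float64(0.29420992510735927), (222.73416137695312, 162.9989013671875)) 0.09011755781830595 3546 0
 t42.0 tcp [0.3946 0.2785 0.4   ] op 0.421 gf 0.0 wf [0.4 0.6 0.6]
```

View pics/w78.png

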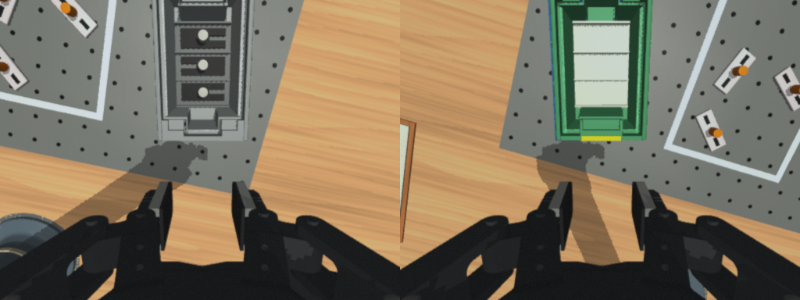

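The wrist views show both rims, cut off at the far end but with the near ends at row 140 in both, so the relative pose is good. Grey is at (0.5186, −0.3132), yaw 0.213, and green at (0.491, 0.310), yaw 0.294+π. Restacking now.

```bash
python3 - <<'E'
from h import *
gc,ga=np.array([.5186,-.3132]),.213; nc,na=np.array([.491,.310]),.294
p=tp(nc,na+pi,0,-.076); q=tp(gc,ga+pi,0,-.076); print(p,q)
robot.grip(.4,115)
robot.goto([*p,.2],down(na)); st()
robot.move_straight([*p,.12],.25)
print(robot.move_straight([*p,.080],.06,contact_N=8)); st("down")
robot.grip(0.); st("grip")
robot.move_straight([*p,.12],.08); robot.move_straight([*p,.205],.15); st("up")
robot.move_straight([*((p+q)/2),.205],.2,attitude=down((na+ga)/2)); st("mid")
robot.move_straight([*q,.205],.2,attitude=down(ga)); robot.sleep(.3); s=st("over")
if s["opening"]>.03:
    robot.move_straight([*q,.17],.08); st("pre")
    f=snap("scene","s9"); 
    w=world(f); g=(w[...,1]<-.18)&(w[...,1]>-.45)&(w[...,2]>.165)&(w[...,2]<.2)
    c=np.cos(ga);sn=np.sin(ga); d=w[g]-[*gc,0]; lx=c*d[:,0]+sn*d[:,1]; ly=-sn*d[:,0]+c*d[:,1]
    A=np.c_[lx,ly,np.ones_like(lx)]; k=abs(lx)<.14; print("tilt fit",np.linalg.lstsq(A[k],d[k][:,2],rcond=None)[0],k.sum(),np.percentile(lx[k],[1,99]),np.percentile(ly[k],[1,99]))
E
python3 - <<'E'
import cv2
i=cv2.imread('pics/s9.png');cv2.imwrite('pics/s9c.png',cv2.resize(i[70:250,50:250],None,fx=3,fy=3,interpolation=cv2.INTER_CUBIC))
E
```

```text
[0.4689765  0.38273902] [ 0.50253413 -0.23891751]
 t43.2 tcp [0.4696 0.3828 0.2013] op 0.400 gf 0.0 wf [-0.4 -0.6  1.1]
False
down t44.5 tcp [0.4692 0.3828 0.08  ] op 0.404 gf 0.0 wf [-0.4  0.2  0. ]
grip t44.8 tcp [0.4693 0.3829 0.0807] op 0.065 gf 113.2 wf [-1.1 -0.8  4.8]
up t46.2 tcp [0.4683 0.3823 0.2039] op 0.062 gf 112.6 wf [-0.8  0.4 -2. ]
mid t47.9 tcp [0.4857 0.073  0.2049] op 0.066 gf 112.6 wf [-0.5  0.6 -2.3]
over t49.9 tcp [ 0.5027 -0.2385  0.205 ] op 0.068 gf 112.6 wf [-0.4 -0.3 -3.5]
pre t50.5 tcp [ 0.5025 -0.2391  0.1698] op 0.065 gf 112.6 wf [ 0.5 -0.  -2.7]
tilt fit [-0.0053345   0.01860015  0.17722769] 1232 [-0.13001162  0.13096278] [-0.07935346  0.08872196]
```

View pics/s9c.png

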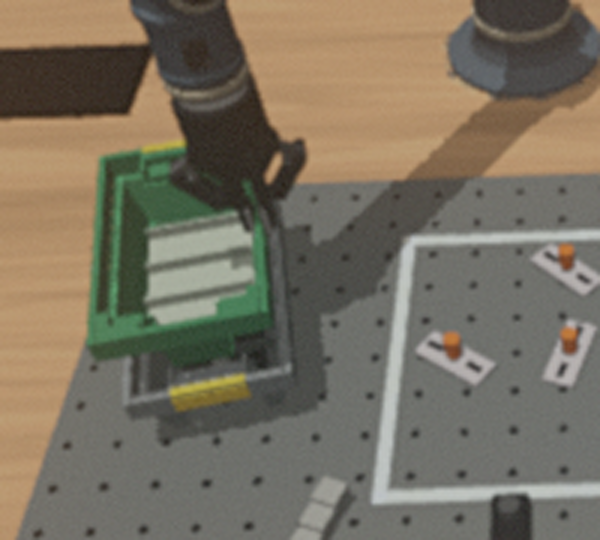

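The green tote hangs level above the grey one, with its yellow clip at the robot end (165,150) and the grey clip at the far end (210,390). Lowering it.

```bash
python3 - <<'E'
from h import *
ga=.213
s=robot.sense(); q=s["tcp_pos"][:2]
print(robot.move_straight([*q,.140],.03,contact_N=5)); st("touch")
robot.sleep(.2); robot.grip(.35); st("rel")
robot.move_straight([*q,.26],.2)
r=look([.559,-.063],.90,ga)   # peek at a strap while clearing the view
robot.goto([.5,.2,.35],down(ga))
f=snap("top","t10"); f["range_z"]=cv2.medianBlur(f["range_z"],3); w=world(f); z=w[...,2]
b=(w[...,1]<-.19)&(w[...,1]>-.45)&(w[...,0]>.36)&(w[...,0]<.68)&(z>.145)&(z<.175)
gc=np.array([.5186,-.3132]); c,sn=np.cos(ga),np.sin(ga)
d=w[b]-[*gc,0]; lx=c*d[:,0]+sn*d[:,1]; ly=-sn*d[:,0]+c*d[:,1]
print("rim",rect(w[b][:,:2]),np.median(d[:,2]),b.sum(),np.linalg.lstsq(np.c_[lx,ly,np.ones_like(lx)],d[:,2],rcond=None)[0])
cv2.imwrite("pics/t10c.png",cv2.resize(f["image"][150:300,230:460,::-1],(800,522),interpolation=cv2.INTER_CUBIC))
E
```

```text
True
touch t51.2 tcp [ 0.5025 -0.2388  0.1487] op 0.067 gf 113.6 wf [-1.   0.4  3.7]
rel t51.8 tcp [ 0.5013 -0.2379  0.1474] op 0.355 gf 0.0 wf [-0.4 -0.3 -0.1]
look [ 0.5577 -0.0639] yaw 0.945 size [84. 34.] ctr [ 0.5576 -0.0638] expected [0.559, -0.063] 0.9
rim (array([ 0.51709204, -0.31364539]), np.float64(0.21017171309152322), (262.10400390625, 162.91705322265625)) 0.15937486211707966 2229 [0.0038374  0.00095543 0.15695583]
```

View pics/t10c.png

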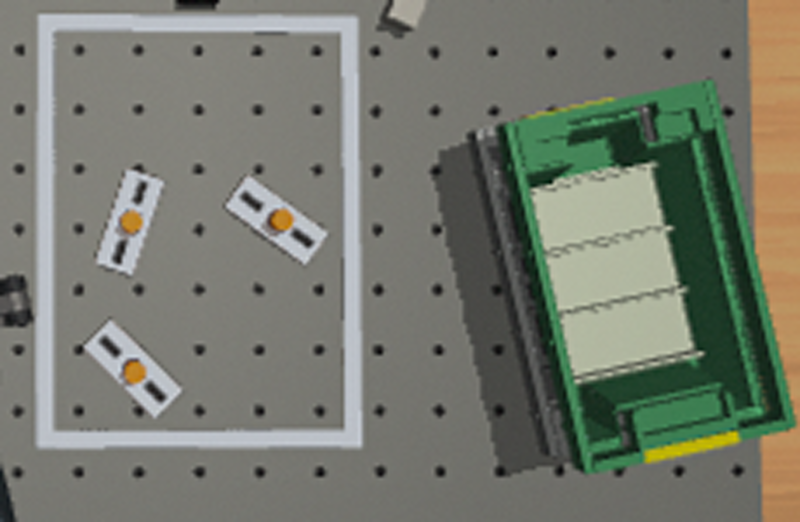

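The green tote is stacked level: its rim is at z 0.159 with tilt under 0.3°, and the yellow clip is towards the robot. All three straps are in place at (130,222), (281,220) and (133,372). Loading them now.

```bash
python3 - <<'E'
from h import *
c,a=np.array([.5178,-.3133]),.212
for xy,yaw,slot in (([.5577,-.0639],.945,1),([.5575,.0585],-.32,0),([.438,.056],.80,-1)):
    r=look(xy,yaw,a)
    if not(r and abs(r[2][0]-84)<8 and abs(r[2][1]-34)<8): print("bad look",r); break
    k,y,s=r
    if not pick(k,y,a): print("missed"); break
    if not place(c,a,slot,.080,a): break
robot.goto([.45,.15,.35],down(a)); st()
f=snap("top","t11"); w=world(f); z=w[...,2]
cv2.imwrite("pics/t11c.png",cv2.resize(f["image"][150:300,230:460,::-1],(800,522),interpolation=cv2.INTER_CUBIC))
E
```

```text
look [ 0.5576 -0.0636] yaw 0.948 size [84. 33.] ctr [ 0.5579 -0.0639] expected [0.5577, -0.0639] 0.945
graspFalse t58.2 tcp [ 0.5582 -0.0637  0.0328] op 0.189 gf 58.6 wf [-1.9  1.2  5.9]
up t58.9 tcp [ 0.5566 -0.0631  0.1688] op 0.190 gf 58.5 wf [-0.5 -0.1 -1.8]
over t60.0 tcp [ 0.5654 -0.3014  0.2282] op 0.184 gf 58.5 wf [-0.5 -0.1 -1.8]
contact True
placed t61.1 tcp [ 0.5659 -0.3031  0.1069] op 0.185 gf 58.9 wf [-2.1  0.8  4.8]
look [0.5559 0.0591] yaw -0.331 size [84. 34.] ctr [0.556 0.059] expected [0.5575, 0.0585] -0.32
graspFalse t65.2 tcp [0.5565 0.0591 0.0329] op 0.192 gf 58.5 wf [-0.9 -0.4  5.9]
up t65.9 tcp [0.5547 0.0591 0.1687] op 0.188 gf 58.5 wf [-0.7  0.3 -1.4]
over t67.2 tcp [ 0.5182 -0.3108  0.2291] op 0.189 gf 58.5 wf [ 0.3  0.4 -1.2]
contact True
placed t68.3 tcp [ 0.518  -0.3133  0.1069] op 0.187 gf 59.0 wf [-0.6  0.5  4.6]
look [0.435  0.0561] yaw 0.798 size [84. 33.] ctr [0.4352 0.0558] expected [0.438, 0.056] 0.8
graspFalse t73.3 tcp [0.4354 0.0563 0.0327] op 0.187 gf 58.4 wf [-0.8 -0.3  5.7]
up t74.0 tcp [0.4341 0.0566 0.1693] op 0.192 gf 58.5 wf [ 0.4 -0.8 -1.4]
over t75.5 tcp [ 0.4697 -0.3226  0.2291] op 0.191 gf 58.5 wf [ 0.5  0.5 -2.3]
contact True
placed t76.7 tcp [ 0.4701 -0.3236  0.1067] op 0.187 gf 59.2 wf [-1.   1.   5.4]
 t79.3 tcp [0.4503 0.149  0.3496] op 0.418 gf 0.0 wf [-0.5 -0.2  0.1]
```

View pics/t11c.png

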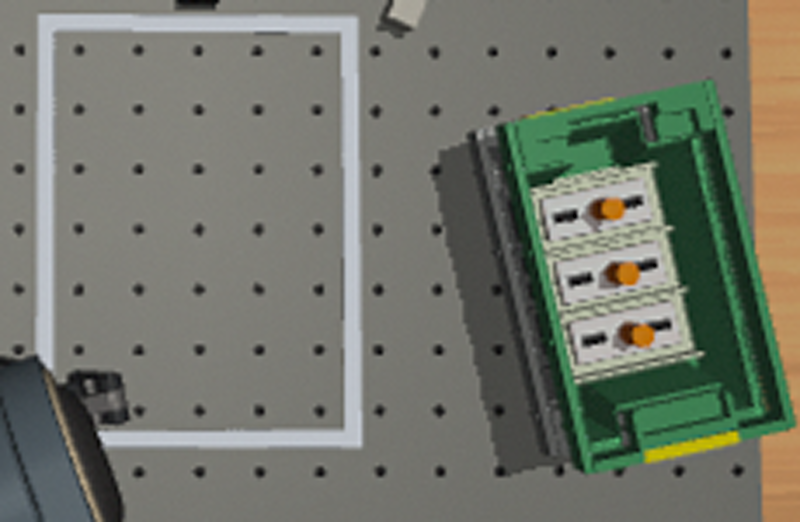

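All three straps lie flat, one to a compartment, at (612,208), (626,272) and (640,335). The stack hasn't shifted, so I hand in.

```bash
python3 -c "
from h import *
print(robot.close_job())"
```

```text
the job is handed in; nothing more can be done
None
```

The job is handed in at about 80 s: the three forks lie flat in the grey tote, the green tote is stacked level on it turned end for end, and the three straps lie flat in the green tote; the robot never went near the post, probe or step block.

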